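# Make up the mill charge and free a tray for it

## Task

Add spare grinding cylinders to those in the spring scale's pan until the pointer comes to the set hand or just past it, and no more than that takes. Then free the top tray of the stuck stack by tipping one corner up a couple of centimetres before the opposite corner leaves its seat, so that the rest of the stack stays where it is. Hold that tray up level, open side up, close beside the pan (not over it) and no lower than the pan, ready for me to tip the charge in, and finish while still holding it there clear of everything, with the other things on the bench left alone.

Things in the scene. Friction and masses are not known exactly. Their poses are not given: they have to be found in the camera images.
- pointer (a joint): the scale's thin black pointer: angle in rad, clockwise from the top of the dial as one reads it, 0 with the pan empty. It turns 200 rad per metre of pan travel; one grinding cylinder moves it about 0.7 rad (0.64 to 0.76, they are worn differently)
- set_hand (a joint): the scale's set hand, a broad dark steel hand with a square end, on the same axis behind the pointer: angle in rad, counted as for the pointer, 1.75 to 2.45; it marks the wanted charge and stays where it is set
- pointer_tip (a point): tip of the scale's pointer, 50 mm from the dial's centre
- set_hand_axis (a point): the set hand: this point lies on the dial's centre, its x axis points from its end back to the centre, so the hand lies along -x; z out of the dial
- scale: white spring scale, fixed: body 190 x 180 mm, a steel pan on top, a round sloped dial 128 mm across on its +x side, reaching 205 mm from the pan's axis. Origin on the table under the pan's centre; x towards the dial, z up. Yaw within 0.25 rad of the world's. It may stand left or right
- pan_floor (a point): centre of the steel pan's flat floor, about 147 mm above the table at the start. Floor 170 mm across, rim 8 mm above it and 186 mm across. The pan sinks about 3.5 mm per cylinder (spring 244 N/m, 27 mm at most). Two grinding cylinders like the spare ones already stand in it, about 50 mm to the scale's +x side of the centre and 30 mm either side; centre and -x half are free
- tray_mid (a point): centre of the top tray of the stack, half-way up (27 mm below its rim's top). White formed plastic tray, 0.16 kg, open side up, 230 mm long (its x), 170 mm wide (its y), 54 mm high, each corner cut off at 45 degrees by 32 mm (corner faces 45 mm wide). Its rim stands on the rim of the tray below and its well hangs 34 mm inside that. Yaw within 0.35 rad of the world's
- corner_nr (a point): middle of the top tray's rim at its -x, -y corner face; axes as the tray's. The rim is an upright band 20 mm high and 8 mm thick (this point 10 mm below its top, 4 mm in); 17 mm below its top, inside, a ledge steps in 7.5 mm to the well, so a finger inside goes no deeper at the wall
- corner_nl (a point): the same at the -x, +y corner. The tray clings to the one below at its four corners: each holds with about 3 N until it has been raised 7 mm, then is free; pulled up level, all four hold at once, with more than the weight of the trays below
- corner_fl (a point): the same at the +x, +y corner
- corner_fr (a point): the same at the +x, -y corner
- stack: the six trays below the top one, firmly stuck together, about 1 kg, standing loose on the table; outline as the top tray's, rims one above the other; origin on the table under the centre
- stack_top (a point): centre of the opening of the tray below the top one, level with its rim's top edge, 154 mm above the table
- cyl0_mid (a point): centre of a spare white ceramic grinding cylinder standing upright on the table between the scale and the stack (32 mm across, 32 mm high, about 0.09 kg); all spares are alike
- cyl1_mid (a point): centre of a spare white ceramic grinding cylinder standing upright on the table between the scale and the stack (32 mm across, 32 mm high, about 0.09 kg); all spares are alike
- cyl2_mid (a point): centre of a spare white ceramic grinding cylinder standing upright on the table between the scale and the stack (32 mm across, 32 mm high, about 0.09 kg); all spares are alike
- cyl3_mid (a point): centre of a spare white ceramic grinding cylinder standing upright on the table between the scale and the stack (32 mm across, 32 mm high, about 0.09 kg); all spares are alike
- mug: white bisque mug, 80 mm wide, 85 mm high; origin under its centre; to be left alone
- footed_dish: grey clay dish on a foot, 110 mm wide, 50 mm high; origin under its centre; to be left alone
- glaze_jar: clear screw-lid glaze jar, 72 mm wide, 100 mm high; origin under its centre; to be left alone
- bowl: white bisque bowl, 120 mm wide, 50 mm high; origin under its centre; to be left alone
- brush: wooden brush lying flat, 190 mm long; origin under its middle; to be left alone
- throwing_rib: flat wooden throwing rib, about 64 x 60 mm, 6 mm thick, lying flat; to be left alone
There are look-alikes about, which are no part of the job. What is shaped like the part that bears cyl0_mid but turquoise is not meant. What is shaped like the part that bears cyl1_mid but black is not meant.

How it is judged:
On the way, in this order (a step that is already met when the one before it is completed fails the run):
1. the charge is made up: the pointer rests at the set hand or past it by no more than one cylinder, with the fingers off the scale and off the cylinders (y of pointer_tip in the frame of set_hand_axis between -0.005 and 0.0385 m and x of pointer_tip in the frame of set_hand_axis below -0.02 m and contact force between the fingers and scale below 0.1 N and contact force between the fingers and cyl0 below 0.1 N and contact force between the fingers and cyl1 below 0.1 N and contact force between the fingers and cyl2 below 0.1 N and contact force between the fingers and cyl3 below 0.1 N), for 0.5 s.
2. the top tray is tipped against the tray below (by 3.5 degrees or more, a corner raised about 14 mm) while the opposite corner is still down in the stack (raised by less than 10 mm) (angle between the z axis of tray_mid and the z axis of stack, either way round above 0.06 rad and z of any of corner_nr, corner_nl, corner_fl, corner_fr in the frame of stack_top below 0.02 m and contact force between the fingers and tray above 0.5 N), for 0.05 s.
At the end, for the whole second after the job is handed in: Pointer at the set hand: 0.1 rad short to 0.88 rad past. Tray held still by the fingers, level within 11 degrees, its middle 170 to 450 mm above the table and 170 to 330 mm sideways of the pan's centre, touching no scale, stack or cylinder. Rest of the stack upright, within 30 mm of its start (all of step 1 and contact force between the fingers and tray above 1 N and height (world z) of tray_mid between 0.17 and 0.45 m and angle between tray_mid's own z axis and vertical below 0.2 rad and horizontal distance between tray_mid and pan_floor between 0.17 and 0.33 m and linear speed of tray below 0.03 m/s and linear speed of stack below 0.02 m/s and contact force between tray and scale below 0.05 N and contact force between tray and stack below 0.05 N and contact force between the arm and scale below 0.1 N and angle between stack's own z axis and vertical below 0.03 rad and distance of stack from where it was at the start of the episode below 0.03 m and contact force between tray and cyl0 below 0.05 N and contact force between tray and cyl1 below 0.05 N and contact force between tray and cyl2 below 0.05 N and contact force between tray and cyl3 below 0.05 N); the arm keeps its last pose, push and grip.
It fails at once if the rest of the stack is lifted, tipped (over 8 degrees) or shifted (over 40 mm) (distance of stack from where it was at the start of the episode above 0.04 m or angle between stack's own z axis and vertical above 0.14 rad or height (world z) of stack above 0.02 m).
It fails at once if a bystander is moved by more than 40 mm (distance of any of mug, footed_dish, glaze_jar, bowl, brush, throwing_rib from where it was at the start of the episode above 0.04 m).
It also fails if it takes over 72 s, if anything falls off the work surface, if the arm or the gripper's body presses on something with over 40 N, if the wrist force passes 120 N, or if a joint passes its speed limit or range.

## Robot

A 6-joint arm with a two-finger parallel gripper is mounted at the origin on the work surface. World frame = base frame: x ahead of the robot, y to its left, z up, the work surface at z = 0. Lengths are in m, angles in rad, forces in N, time in s.
With the tool pointing down it reaches from about 0.375 to 0.9 m from the base axis. Payload 3.1 kg.
Tool frame: the origin (TCP) lies at the very end of the fingers, on their centre line; the grasp point (between the pads) lies 19 mm behind it; z points along the fingers, y is the line along which they close (so a half turn about z gives the same grasp; the last joint's range is limited). The gripper opens to 85 mm and grips with 20 to 120 N. Pads are 22 mm wide; open, the fingers measure 114 mm over their backs; the gripper's body (76 mm by 85 mm) begins 54 mm behind the grasp point. The pads swing forward as they close: fully open they stand 13 mm farther back than shut.
Start: joints at [1.069, 0.527, 1.433, -0, 1.181, -0.178], TCP at [0.199, 0.593, 0.203] pointing down, gripper open.
Joint ranges: [-3.08, 3.08], [-0.75, 2.2], [0.22, 2.44], [-1.43, 4.57], [0, 2.65], [-2.85, 2.85]. Speed limits (rad/s): [2.79, 2.79, 3.14, 3.14, 3.14, 3.14].

## Interface

Orientations are given as a unit quaternion [x, y, z, w].
In Python, from station import ctrl gives the robot as it stands.
- The arm moves only by the tool step_arm, never from a script. Its argument "rows" is a list of rows, each a list of 3 entries, a list of its own where there are three numbers: the turn, a rotation vector about the tool's x, y, z in degrees, then the shift along the tool's x, y, z in cm, then the finger opening in cm, from 0 to 8.54. In form: [[[wx, wy, wz], [x, y, z], gripper], ...]. A call has 1 to 10 rows; each row is the pose to reach, as a shift and turn from the pose commanded when the call began, along the tool's axes at that moment; what a row does not reach only later rows make up. A row lasts 1/12 s, in which the tool goes at most 41.7 mm and 7.16 degrees, less where a joint would pass 70% of its speed; a pose out of reach is approached as far as the arm can. A call with a gripper value outside its range is refused whole. The fingers move at their own pace and stop on an object; "newtons" is the grip in N (left out, the last holds). Time passes only in rows, so rows that repeat a pose let the fingers close. It gives the time, the measured TCP pose, the force, the opening and the grip force at its end, in the units of the state.
- ctrl.get_obs(): the state, without advancing time (a new reading comes with each control period).
- ctrl.snapshot(name): name is "scene" or "side" or "wrist"; returns a dict with "pixels" (420x560x3 uint8, red, green, blue), "z_map" (420x560 float32, m along the optical axis (not along the pixel's ray), 0 where there is no reading), "camera_matrix" (3x3 intrinsics, pixels), "R" (3x3) and "t" (3): a world point X has camera coordinates R X + t. Camera axes: x right, y down, z forward; pixel columns grow to the right and rows downward; lengths in m; the calibration is good to about 2 mm. The wrist camera is an equidistant fisheye: a pixel r from the principal point sees the ray r / f radians off the axis. A picture is of the moment at which its call begins.
- ctrl.job_done(): hands the job in; it is judged then, once.
The state is a dict: "time_s": time; "joint_positions": joint angles; "qd": joint speeds; "tau": joint torques, N m; "eef_pos": TCP position; "orientation": TCP orientation; "contact_force": force on the tool from outside, world axes, zero at the start; "ft_torque": the same for the moment, N m; "width": finger opening in m; "finger_force": force on a finger pad.
Only numpy, scipy, OpenCV 4.12 (cv2) and the standard library are available. Lean on these libraries where they do the work, as an engineer would, in place of code of your own. Each camera call takes 0.05 s, during which the arm holds its last target. There are 200 camera calls.

## Working session

There is one attempt and no reset: what is moved stays moved. The work goes in short steps, Python scripts to look and compute and a tool call to move; the robot and the scene stay as the last step left them, time stands still between calls to the robot, and variables do not carry over. Pictures are saved under pics/ and viewed, at most 10 in all, crops included, and the job is handed in when it is done.

Besides the shell and the picture viewer there is one more tool, called after "Emit:" as name([rows], argument=value, ...), one row to a line, values as JSON. step_arm: Moves the arm, as the interface text tells. Its arguments: {"type":"object","properties":{"rows":{"type":"array","items":{"type":"array"}},"newtons":{"type":"number"}},"required":["rows"]}

```bash
ls; mkdir -p pics; cat > h.py <<'E'
import numpy as np, cv2
from station import ctrl
from scipy.spatial.transform import Rotation as Ro
def snap(n, f=None):
    s=ctrl.snapshot(n)
    if f: cv2.imwrite('pics/'+f, s['pixels'][:,:,::-1])
    return s
def cloud(s):
    z=s['z_map']; K=s['camera_matrix']; v,u=np.indices(z.shape)
    P=np.stack([(u-K[0,2])/K[0,0]*z,(v-K[1,2])/K[1,1]*z,z],-1)
    W=(P-s['t'])@s['R']; W[z==0]=np.nan
    return W
def proj(s,X):
    p=s['camera_matrix']@(s['R']@np.asarray(X,float)+s['t']); return p[:2]/p[2]
def ray(s,u,v,z):
    d=np.linalg.inv(s['camera_matrix'])@[u,v,1]; d=s['R'].T@d; c=-s['R'].T@s['t']
    return c+d*(z-c[2])/d[2]
E
python3 - <<'E'
from h import *
a=snap('scene','a.png'); b=snap('side','b.png')
np.savez('s0.npz',**{k+'a':v for k,v in a.items()},**{k+'b':v for k,v in b.items()})
print(ctrl.get_obs())
for s in (a,b): print(-s['R'].T@s['t'], s['R'][2], (s['z_map']>0).mean())
E
```

```text
pics
{'time_s': 0.1, 'joint_positions': array([ 1.06847188e+00,  5.28404200e-01,  1.43377249e+00, -2.38753605e-05,
        1.18139672e+00, -1.78474486e-01]), 'qd': array([ 0.00038077, -0.00202607, -0.00318686,  0.00064105,  0.00117519,
        0.00117069]), 'tau': array([-4.47111561e-04, -4.43307066e+01, -1.78586662e+01, -2.29974812e-04,
        3.85032239e-03, -2.97473065e-06]), 'eef_pos': array([0.19850883, 0.59190084, 0.20211301]), 'orientation': array([ 1.61213739e-01,  9.86919019e-01, -9.37238332e-04, -3.20245576e-04]), 'contact_force': array([-0.14989809, -0.08006626,  0.10111413]), 'ft_torque': array([ 0.04600152, -0.01081044,  0.00159355]), 'finger_force': 0.0, 'width': 0.08585467435300319}
[1.30636497 0.48358709 0.86844034] [-0.63559143 -0.42079278 -0.64726885] 0.995484693877551
[ 0.44144749 -1.24346133  0.96977365] [ 0.07839323  0.82229262 -0.56363937] 0.9960459183673469
```

View pics/a.png

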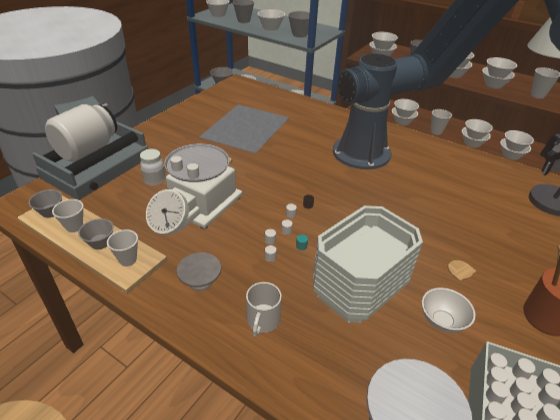

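View pics/b.png

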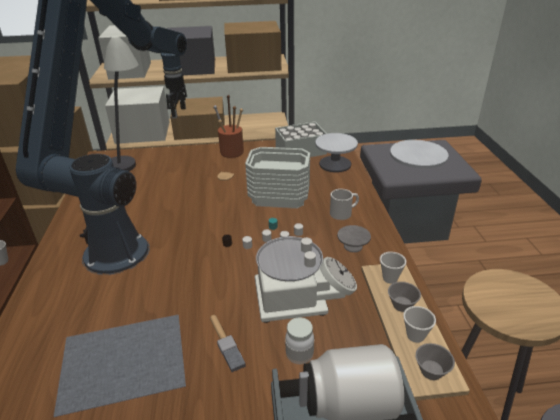

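The scene shows the scale at about (198,185) with its dial at (167,211). The four white spares are at (291,210), (286,227), (270,237) and (270,254), the turquoise look-alike at (302,242) and the black one at (308,201). The stack is at (367,260). The side view agrees.

```bash
cat > m1.py <<'E'
from h import *
d=np.load('s0.npz')
for k in 'ab':
    s={n:d[n+k] for n in ('pixels','z_map','camera_matrix','R','t')}
    W=cloud(s); px=s['pixels'].astype(int)
    x,y,z=W[...,0],W[...,1],W[...,2]
    # cylinders tops: z in 25..40mm, between
    m=((z>0.02)&(z<0.042)&(x>.35)&(x<.85)&(y>-.35)&(y<.4)).astype(np.uint8)
    n,l,st,_=cv2.connectedComponentsWithStats(m)
    for i in range(1,n):
        if st[i,4]>15:
            q=W[l==i]; print(k,'low',st[i],q[:,:2].mean(0).round(4),(q.max(0)-q.min(0)).round(3),px[l==i].mean(0).round())
    # stack rim
    m=((z>0.155)&(z<0.2)&(x>.3)&(x<.95)&(y>-.5)&(y<.6)).astype(np.uint8)
    n,l,st,_=cv2.connectedComponentsWithStats(m)
    for i in range(1,n):
        if st[i,4]>30:
            q=W[l==i]; print(k,'high',st[i],q.mean(0).round(4),q.max(0).round(3),q.min(0).round(3))
            h=q[q[:,2]>q[:,2].max()-.008][:,:2].astype(np.float32)
            print('  rect',cv2.minAreaRect(h))
a={n:d[n+'a'] for n in ('pixels',)}
cv2.imwrite('pics/c.png',cv2.resize(a['pixels'][145:245,140:250,::-1],None,fx=5,fy=5,interpolation=cv2.INTER_CUBIC))
E
python3 m1.py
```

```text
a low [147 188  95  47 690] [ 0.6034 -0.2135] [0.298 0.126 0.022] [167. 162. 149.]
a low [303 194  11  10  85] [3.754e-01 1.000e-04] [0.035 0.028 0.018] [61. 48. 38.]
a low [286 203  11  11  95] [ 0.4424 -0.0203] [0.033 0.029 0.018] [173. 162. 149.]
a low [281 219  12  11 100] [0.5106 0.0084] [0.033 0.032 0.017] [177. 166. 153.]
a low [265 229  11  11 106] [ 0.5707 -0.0064] [0.034 0.031 0.019] [177. 167. 156.]
a low [296 234  12  11 110] [0.5385 0.0765] [0.035 0.029 0.018] [ 59. 121. 113.]
a low [136 240  30  29 226] [ 0.8192 -0.2261] [0.059 0.103 0.018] [194. 160. 113.]
a low [265 245  12  12 117] [0.6237 0.0304] [0.032 0.031 0.018] [179. 169. 157.]
a low [384 281  25  23  32] [0.5688 0.36  ] [0.097 0.023 0.008] [116. 112. 102.]
a low [313 283  70  36 127] [0.6804 0.2767] [0.082 0.165 0.009] [118. 115. 104.]
a low [250 294  27  11 142] [0.7659 0.1077] [0.041 0.051 0.022] [124. 117. 109.]
a low [257 311  24  23 143] [0.8145 0.1546] [0.074 0.029 0.022] [128. 121. 113.]
a low [247 313   7  11  38] [0.8285 0.116 ] [0.009 0.023 0.021] [118. 111. 103.]
a high [205 144  24  35  81] [ 0.510
[... 2514 characters left out ...]
23940277, 0.2305842787027359), 76.19922637939453)
b high [257 236  60  30 378] [ 0.5891 -0.2688  0.17  ] [ 0.635 -0.186  0.185] [ 0.465 -0.328  0.155]
  rect ((0.6047051548957825, -0.27918851375579834), (0.09705109149217606, 0.03120865672826767), 89.63711547851562)
b high [307 251  16  25  37] [ 0.6243 -0.3221  0.1569] [ 0.644 -0.271  0.161] [ 0.589 -0.363  0.155]
  rect ((0.6234748959541321, -0.32150059938430786), (0.10690592974424362, 0.017511237412691116), 59.749183654785156)
b high [256 255  12  19  31] [ 0.4688 -0.3026  0.1573] [ 0.486 -0.263  0.161] [ 0.46  -0.34   0.155]
  rect ((0.470251202583313, -0.30311861634254456), (0.012713983654975891, 0.07988717406988144), 13.694449424743652)
```

View pics/c.png

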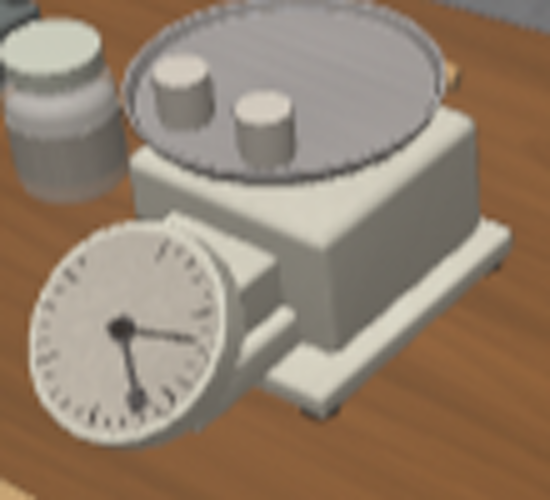

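```bash
cat >> h.py <<'E'
def delta(xyz,yaw):
    "turn (deg) and shift (cm) in tool axes to a tool-down pose with tool y at yaw (deg, mod 180)"
    o=ctrl.get_obs(); R0=Ro.from_quat(o['orientation']); p=np.array(o['eef_pos'])
    best=None
    for k in (0,180):
        a=np.radians(yaw+k); y=np.array([np.cos(a),np.sin(a),0]); z=np.array([0,0,-1.]); x=np.cross(y,z)
        r=(R0.inv()*Ro.from_matrix(np.c_[x,y,z])).as_rotvec(degrees=True)
        if best is None or np.linalg.norm(r)<np.linalg.norm(best): best=r
    print('t',round(o['time_s'],2),'p',p.round(4),'F',np.round(o['contact_force'],2),'w',round(o['width'],4))
    print('turn',best.round(1),'shift cm',(R0.inv().apply(np.array(xyz)-p)*100).round(2))
def dial(s,D=None):
    W=cloud(s)
    u0,v0=[int(round(c)) for c in proj(s,(0.69,-0.26,0.09))]
    return W,u0,v0
E
python3 - <<'E'
from h import *
d=np.load('s0.npz'); s={n:d[n+'a'] for n in ('pixels','z_map','camera_matrix','R','t')}
W=cloud(s)
q=W[193:231,150:184].reshape(-1,3); q=q[~np.isnan(q).any(1)]
# robust plane
rng=np.random.default_rng(0); best=0
for _ in range(300):
    a=q[rng.choice(len(q),3,False)]; n=np.cross(a[1]-a[0],a[2]-a[0]); n/=np.linalg.norm(n)
    i=abs((q-a[0])@n)<.003
    if i.sum()>best: best=i.sum(); I=i
c=q[I].mean(0); n=np.linalg.svd(q[I]-c)[2][2]; n*=np.sign(n[0]); print('n',n.round(3),'c',c.round(4),best,len(q))
yaw=np.arctan2(n[1],n[0]); up=np.array([0,0,1])-n*n[2]; up/=np.linalg.norm(up); right=np.cross(up,n); print('yaw',yaw)
Ki=np.linalg.inv(s['camera_matrix']); C=-s['R'].T@s['t']
def hit(u,v):
    r=s['R'].T@Ki@[u,v,1]; return C+r*(((c-C)@n)/(r@n))
f=lambda u,v: hit(140+(u+.5)/5-.5,145+(v+.5)/5-.5)
ce=f(121,328)
for nm,(u,v) in dict(thin=(195,338),broad=(137,400)).items():
    e=f(u,v)-ce; print(nm,np.arctan2(-e@right if False else e@right,e@up).round(3),np.linalg.norm(e).round(4))
print('centre',ce.round(4))
np.savez('dial.npz',c=c,n=n,up=up,right=right,ce=ce)
delta((.441,-.0245,.13),90)
E
```

```text
n [0.647 0.027 0.762] c [ 0.7015 -0.2672  0.0746] 994 1290
yaw 0.041358160201694354
thin 1.311 0.0483
broad 2.381 0.0437
centre [ 0.7022 -0.2744  0.0743]
t 0.1 p [0.1985 0.5919 0.2021] F [-0.15 -0.08  0.1 ] w 0.0859
turn [ -0.1  -0.  -18.6] shift cm [-42.61 -50.71   7.3 ]
```

Emit:
step_arm([
  [[0,0,-4],[0,0,-3],5.5],
  [[0,0,-8],[-3,-4,-5],5.5],
  [[0,0,-18.6],[-42.6,-50.7,-5],5.5],
  [[0,0,-18.6],[-42.6,-50.7,-5],5.5],
  [[0,0,-18.6],[-42.6,-50.7,-5],5.5],
  [[0,0,-18.6],[-42.6,-50.7,-5],5.5],
  [[0,0,-18.6],[-42.6,-50.7,-5],5.5],
  [[0,0,-18.6],[-42.6,-50.7,-5],5.5],
  [[0,0,-18.6],[-42.6,-50.7,-5],5.5],
  [[0,0,-18.6],[-42.6,-50.7,-5],5.5],
], newtons=30)

```text
time_s: 0.93
eef_pos: [0.3339, 0.2445, 0.2508]
orientation: [-0.001, 1.0, -0.0, -0.0]
contact_force: [1.5, 0.2, -0.3]
width: 0.055
finger_force: 0.0
```

```bash
python3 -c "
from h import *
delta((.441,-.0245,.09),90)"
```

```text
t 0.93 p [0.3339 0.2445 0.2508] F [ 1.54  0.22 -0.33] w 0.055
turn [-0.  -0.   0.1] shift cm [-10.68 -26.91  16.08]
```

Emit:
step_arm([
  [[0,0,0],[-10.7,-26.9,3],5.5],
  [[0,0,0],[-10.7,-26.9,3],5.5],
  [[0,0,0],[-10.7,-26.9,3],5.5],
  [[0,0,0],[-10.7,-26.9,3],5.5],
  [[0,0,0],[-10.7,-26.9,3],5.5],
  [[0,0,0],[-10.7,-26.9,3],5.5],
  [[0,0,0],[-10.7,-26.9,3],5.5],
  [[0,0,0],[-10.7,-26.9,16],5.5],
  [[0,0,0],[-10.7,-26.9,16],5.5],
  [[0,0,0],[-10.7,-26.9,16],5.5],
])

```text
time_s: 1.77
eef_pos: [0.4421, -0.0239, 0.095]
orientation: [0.001, 1.0, -0.0, 0.001]
contact_force: [0.5, -0.5, -1.1]
width: 0.0551
finger_force: 0.0
```

```bash
python3 -c "
from h import *
s=snap('wrist','w1.png'); print(s['camera_matrix'],-s['R'].T@s['t'],s['R'][2])
def fproj(s,X):
    c=s['R']@np.asarray(X)+s['t']; th=np.arctan2(np.hypot(c[0],c[1]),c[2]); K=s['camera_matrix']; h=np.hypot(c[0],c[1])
    return K[0,2]+K[0,0]*th*c[0]/h, K[1,2]+K[1,1]*th*c[1]/h
print(fproj(s,(.441,-.0245,.032)))
delta((.441,-.0245,.012),90)"
```

```text
[[325.1922621    0.         281.75854652]
 [  0.         325.1922621  209.94852884]
 [  0.           0.           1.        ]] [ 0.35728217 -0.0235403   0.26549152] [ 3.30112377e-01 -8.50377620e-04 -9.43941256e-01]
(np.float64(280.7816477433512), np.float64(212.5019593276542))
t 1.82 p [ 0.4355 -0.0217  0.0859] F [-2.89 -0.11 -7.02] w 0.0553
turn [ 0.3 -1.  -0.1] shift cm [-0.69 -0.32  7.37]
```

View pics/w1.png

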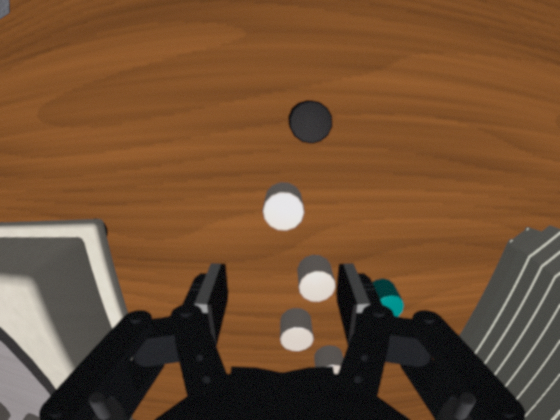

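The wrist view shows the near white spare at (284,210), where I predicted (281,212). It is free of its neighbours, with the fingers straddling it. I'll descend and grip.

Emit:
step_arm([
  [[0,0,0],[0.1,0.2,3],5.5],
  [[0,0,0],[0.1,0.2,6],5.5],
  [[0,0,0],[0.1,0.2,7.8],5.5],
  [[0,0,0],[0.1,0.2,7.8],5.5],
  [[0,0,0],[0.1,0.2,7.8],2],
  [[0,0,0],[0.1,0.2,7.8],2],
  [[0,0,0],[0.1,0.2,7.8],2],
  [[0,0,0],[0.1,0.2,7.8],2],
  [[0,0,0],[0.1,0.2,7.8],2],
  [[0,0,0],[0.1,0.2,7.8],2],
], newtons=30)

```text
time_s: 2.65
eef_pos: [0.4408, -0.0206, 0.0188]
orientation: [-0.0, 1.0, -0.0, 0.001]
contact_force: [-0.9, -0.0, -0.1]
width: 0.0201
finger_force: 0.0
```

```bash
python3 -c "
from h import *
s=snap('wrist','w2.png'); print(ctrl.get_obs())"
```

```text
{'time_s': 2.7, 'joint_positions': array([-3.01086915e-01,  6.42893409e-01,  2.03303954e+00, -7.84010216e-06,
        4.64233625e-01, -1.87276705e+00]), 'qd': array([-5.18270176e-04,  9.96725085e-03,  1.28322280e-03, -5.72059042e-06,
       -1.07448542e-03,  1.28502989e-03]), 'tau': array([ 1.04533238e-02, -3.56728041e+01, -4.15918887e+00, -4.32846480e-05,
       -4.48379345e-03,  6.38445030e-06]), 'eef_pos': array([ 0.44061766, -0.02059655,  0.01858837]), 'orientation': array([-4.45408161e-04,  9.99999647e-01, -2.13437706e-04,  6.80349637e-04]), 'contact_force': array([-0.00082413, -0.5346205 ,  0.42530684]), 'ft_torque': array([ 0.0132675 , -0.04474771, -0.00444182]), 'finger_force': 0.0, 'width': 0.01997505468824782}
```

View pics/w2.png

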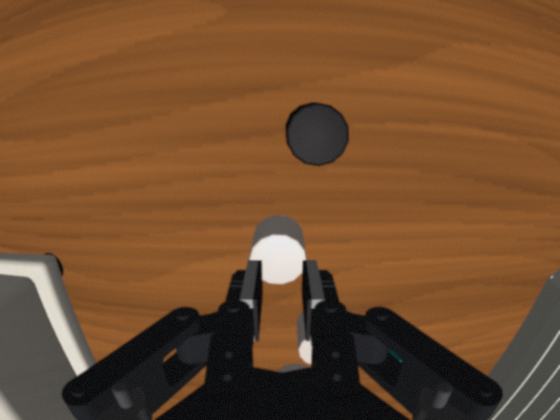

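The wrist view has the cylinder at (277,258), just ahead (robot side) of the closed fingertips at row 262. The fingers closed beside it instead of around it. I'll compute the offset.

```bash
cat >> h.py <<'E'
def fproj(s,X):
    c=s['R']@np.asarray(X)+s['t']; th=np.arctan2(np.hypot(c[0],c[1]),c[2]); K=s['camera_matrix']; h=np.hypot(c[0],c[1])
    return np.round([K[0,2]+K[0,0]*th*c[0]/h, K[1,2]+K[1,1]*th*c[1]/h],1)
def fray(s,u,v,z):
    K=s['camera_matrix']; a=np.array([u-K[0,2],v-K[1,2]])/K[0,0]; th=np.hypot(*a)+1e-9
    d=s['R'].T@np.r_[a/th*np.sin(th),np.cos(th)]; c=-s['R'].T@s['t']
    return (c+d*(z-c[2])/d[2]).round(4)
E
python3 -c "
from h import *
s=snap('wrist'); print(-s['R'].T@s['t'])
print('cyl',fray(s,277,258,.032)); p=ctrl.get_obs()['eef_pos']; print('tcp px',fproj(s,p),fproj(s,p+[0,.01,0]),fproj(s,p+[0,-.01,0]))
z=s['z_map']; print(z[258,277],z[300,255],z[268,310],z[250,310], z[280,250])
d=np.load('s0.npz')
sa={n:d[n+'a'] for n in ('pixels','z_map','camera_matrix','R','t')}; sb={n:d[n+'b'] for n in ('pixels','z_map','camera_matrix','R','t')}
for s,R in ((sa,((286,203),(281,219),(265,229),(265,245))),(sb,((243,236),(262,229),(280,231),(294,223)))):
  W=cloud(s)
  for u,v in R:
    q=W[v-3:v+14,u-3:u+15].reshape(-1,3); q=q[abs(q[:,2]-.032)<.004]; print(q.mean(0).round(4),len(q))
"
```

```text
[ 0.35603821 -0.02052684  0.18921975]
cyl [ 0.4384 -0.023   0.032 ]
tcp px [281.5 250.4] [298.6 250.3] [264.4 250.3]
0.17532474 0.12332868 0.14846238 0.20976739 0.1367014
[ 0.4408 -0.0215  0.033 ] 69
[0.5089 0.0076 0.0331] 70
[ 0.5689 -0.0078  0.0332] 72
[0.6218 0.0291 0.0331] 84
[ 0.4399 -0.0257  0.0326] 42
[0.506  0.0029 0.0326] 49
[ 0.566  -0.0137  0.0332] 34
[0.6208 0.0245 0.0325] 45
```

```bash
python3 -c "
from h import *
s=snap('wrist'); z=s['z_map']; c=-s['R'].T@s['t']; K=s['camera_matrix']; px=s['pixels']
print(ctrl.get_obs()['eef_pos'],ctrl.get_obs()['width'])
for u in (250,256,306,312):
  for v in (256,262,266,270,280,300,320):
    a=np.array([u-K[0,2],v-K[1,2]])/K[0,0]; th=np.hypot(*a); d=np.r_[a/th*np.sin(th),np.cos(th)]
    print(u,v,px[v,u],(c+s['R'].T@(d*z[v,u]/d[2])).round(3))
"
```

```text
[ 0.44035525 -0.02056284  0.01821358] 0.019998462530143136
250 256 [178 164 154] [ 0.438 -0.038  0.03 ]
250 262 [67 67 66] [ 0.429 -0.036  0.053]
250 266 [65 65 66] [ 0.429 -0.035  0.058]
250 270 [63 64 64] [ 0.43  -0.035  0.06 ]
250 280 [64 65 64] [ 0.429 -0.034  0.069]
250 300 [153 153 155] [ 0.43  -0.033  0.084]
250 320 [18 19 22] [ 0.429 -0.032  0.098]
256 256 [232 225 220] [ 0.437 -0.034  0.032]
256 262 [59 60 62] [ 0.429 -0.033  0.053]
256 266 [55 55 56] [ 0.429 -0.032  0.057]
256 270 [50 52 51] [ 0.43  -0.032  0.059]
256 280 [26 26 22] [ 0.43  -0.032  0.069]
256 300 [32 30 31] [ 0.429 -0.03   0.084]
256 320 [43 40 42] [ 0.44  -0.031  0.083]
306 256 [147 109  83] [ 0.453 -0.005  0.   ]
306 262 [43 39 41] [ 0.43  -0.009  0.052]
306 266 [28 26 27] [ 0.43  -0.009  0.056]
306 270 [18 20 20] [ 0.43  -0.009  0.06 ]
306 280 [13 15  9] [ 0.429 -0.01   0.069]
306 300 [21 18 20] [ 0.435 -0.01   0.076]
306 320 [27 28 30] [ 0.44  -0.01   0.083]
312 256 [149  94  49] [ 0.453 -0.001  0.   ]
312 262 [63 65 63] [ 0.429 -0.006  0.053]
312 266 [61 64 64] [ 0.43  -0.006  0.055]
312 270 [63 64 63] [ 0.43  -0.007  0.06 ]
312 280 [63 64 64] [ 0.429 -0.007  0.069]
312 300 [128 128 130] [ 0.43  -0.009  0.083]
312 320 [17 17 20] [ 0.435 -0.009  0.09 ]
```

The depth image puts the real fingertips at z≈0.052, 34 mm above the reported TCP, so they closed in the air above the cylinder. I'll trust the vision, open, and go down in careful steps.

Emit:
step_arm([
  [[0,0,0],[0.1,-0.2,0],5.5],
  [[0,0,0],[0.1,-0.2,0],5.5],
  [[0,0,0],[0.1,-0.2,0],5.5],
  [[0,0,0],[0.1,-0.2,1],5.5],
  [[0,0,0],[0.1,-0.2,2],5.5],
  [[0,0,0],[0.1,-0.2,2.5],5.5],
  [[0,0,0],[0.1,-0.2,3],5.5],
  [[0,0,0],[0.1,-0.2,3],5.5],
  [[0,0,0],[0.1,-0.2,3],5.5],
])

```text
time_s: 3.55
eef_pos: [0.4391, -0.0225, -0.0123]
orientation: [-0.0, 1.0, 0.0, -0.0]
contact_force: [-0.3, 0.1, 0.1]
width: 0.0552
finger_force: 0.0
```

```bash
cat >> h.py <<'E'
def tips():
    "world points seen of the fingertips (lowest dark points near the fingers' columns)"
    s=snap('wrist'); z=s['z_map']; K=s['camera_matrix']; c=-s['R'].T@s['t']; v,u=np.indices(z.shape)
    a=np.stack([u-K[0,2],v-K[1,2]],-1)/K[0,0]; th=np.linalg.norm(a,axis=-1)+1e-9
    d=np.concatenate([a/th[...,None]*np.sin(th)[...,None],np.cos(th)[...,None]],-1)
    W=c+(d*(z/d[...,2])[...,None])@s['R']; return s,W
E
python3 -c "
from h import *
s,W=tips(); o=ctrl.get_obs(); print(o['eef_pos'],o['width'],o['contact_force'])
for u in range(195,370,6):
  col=W[240:300,u,:]; col=col[(abs(col[:,0]-.43)<.006)&(col[:,2]>.003)]
  if len(col): print(u,col[np.argmin(col[:,2])].round(3))
"
```

```text
[ 0.43922599 -0.02249932 -0.01205963] 0.054763261708364555 [ 0.6428184  -0.10729957 -0.15996113]
195 [ 0.432 -0.063  0.031]
201 [ 0.432 -0.061  0.026]
207 [ 0.428 -0.056  0.034]
213 [ 0.429 -0.055  0.023]
219 [ 0.428 -0.052  0.024]
225 [ 0.431 -0.05   0.02 ]
249 [ 0.436 -0.038  0.027]
255 [ 0.432 -0.036  0.004]
261 [ 0.428 -0.033  0.005]
267 [ 0.426 -0.03   0.004]
273 [ 0.425 -0.027  0.004]
279 [ 0.425 -0.024  0.004]
285 [ 0.425 -0.021  0.004]
291 [ 0.425 -0.017  0.004]
297 [ 0.428 -0.014  0.003]
303 [ 0.43  -0.011  0.005]
309 [ 0.435 -0.008  0.007]
339 [0.43  0.005 0.022]
345 [0.429 0.008 0.023]
351 [0.428 0.011 0.024]
357 [0.429 0.012 0.033]
363 [0.432 0.016 0.027]
369 [0.432 0.018 0.032]
```

Tips are confirmed at z≈0.022 while the state reads −0.012. I'll go 1.2 cm lower and grip.

Emit:
step_arm([
  [[0,0,0],[0,0,0.6],5.5],
  [[0,0,0],[0,0,1.2],5.5],
  [[0,0,0],[0,0,1.2],5.5],
  [[0,0,0],[0,0,1.2],2.6],
  [[0,0,0],[0,0,1.2],2.6],
  [[0,0,0],[0,0,1.2],2.6],
  [[0,0,0],[0,0,1.2],2.6],
  [[0,0,0],[0,0,1.2],2.6],
], newtons=30)

```text
time_s: 4.27
eef_pos: [0.4393, -0.0225, -0.024]
orientation: [-0.0, 1.0, -0.0, 0.0]
contact_force: [-0.1, 0.0, -1.1]
width: 0.0314
finger_force: 29.7
```

Emit:
step_arm([
  [[0,0,0],[0,0,-4],2.6],
  [[0,0,0],[0,0,-8],2.6],
  [[0,0,0],[0,0,-12],2.6],
  [[0,0,0],[-1,-3,-16],2.6],
  [[0,0,0],[-2,-6,-19],2.6],
  [[0,0,0],[-8.4,-22.3,-19],2.6],
  [[0,0,0],[-8.4,-22.3,-19],2.6],
  [[0,0,0],[-8.4,-22.3,-19],2.6],
  [[0,0,0],[-8.4,-22.3,-19],2.6],
  [[0,0,0],[-8.4,-22.3,-19],2.6],
])

```text
time_s: 5.1
eef_pos: [0.5259, -0.2516, 0.1666]
orientation: [0.001, 1.0, -0.002, 0.002]
contact_force: [0.7, -0.4, -0.6]
width: 0.0311
finger_force: 30.1
```

```bash
python3 -c "
from h import *
delta((.523,-.246,.131),90)
s,W=tips(); cv2.imwrite('pics/w3.png',s['pixels'][:,:,::-1])
print(fproj(s,(.553,-.276,.147)), fproj(s,(.523,-.246,.147)))
"
```

```text
t 5.1 p [ 0.5259 -0.2516  0.1666] F [ 0.66 -0.38 -0.65] w 0.0311
turn [-0.3  0.3 -0.1] shift cm [0.31 0.58 3.56]
[245.7 273.2] [290.4 232.8]
```

View pics/w3.png

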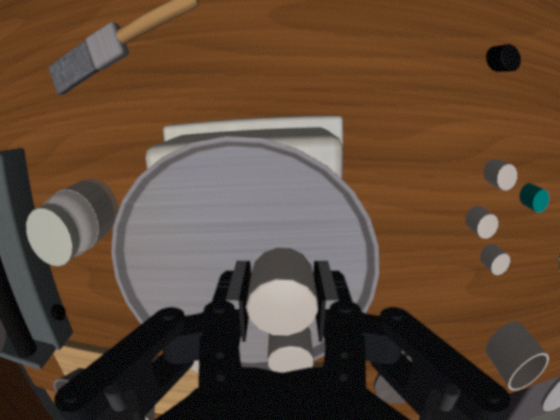

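The cylinder is held over the −x half of the pan, which is an ellipse around (246,262) in the picture. I'll lower and release it.

Emit:
step_arm([
  [[0,0,0],[0,0,1.5],2.6],
  [[0,0,0],[0,0,2.8],2.6],
  [[0,0,0],[0,0,3.5],2.6],
  [[0,0,0],[0,0,3.9],2.6],
  [[0,0,0],[0,0,4.0],2.6],
  [[0,0,0],[0,0,4.0],2.6],
])

```text
time_s: 5.65
eef_pos: [0.5233, -0.2451, 0.1259]
orientation: [-0.001, 1.0, 0.0, -0.0]
contact_force: [-0.1, -0.0, 0.0]
width: 0.0308
finger_force: 30.1
```

Emit:
step_arm([
  [[0,0,0],[0,0,0.3],2.6],
  [[0,0,0],[0,0,0.4],2.6],
  [[0,0,0],[0,0,0.4],3.6],
  [[0,0,0],[0,0,0.4],5.0],
  [[0,0,0],[0,0,0.4],5.5],
  [[0,0,0],[0,0,-2],5.5],
  [[0,0,0],[0,0,-5],5.5],
  [[0,0,0],[0,0,-9],5.5],
])

```text
time_s: 6.32
eef_pos: [0.5217, -0.2443, 0.2146]
orientation: [-0.0, 1.0, 0.002, -0.003]
contact_force: [0.7, -0.5, 0.1]
width: 0.0552
finger_force: 0.0
```

```bash
python3 -c "
from h import *
o=ctrl.get_obs(); print(o['eef_pos'],o['width'],o['contact_force'])
a=snap('scene'); cv2.imwrite('pics/d.png',cv2.resize(a['pixels'][145:245,140:250,::-1],None,fx=5,fy=5,interpolation=cv2.INTER_CUBIC))
delta((.6215,.0265,.09),124)
"
```

```text
[ 0.52168013 -0.24426018  0.2146366 ] 0.055176063811634764 [ 0.70748546 -0.49192287  0.08727754]
t 6.37 p [ 0.527  -0.2479  0.2248] F [ 1.04 -0.6   4.28] w 0.0549
turn [ -0.6   0.4 -33.9] shift cm [-9.34 27.53 13.37]
```

View pics/d.png

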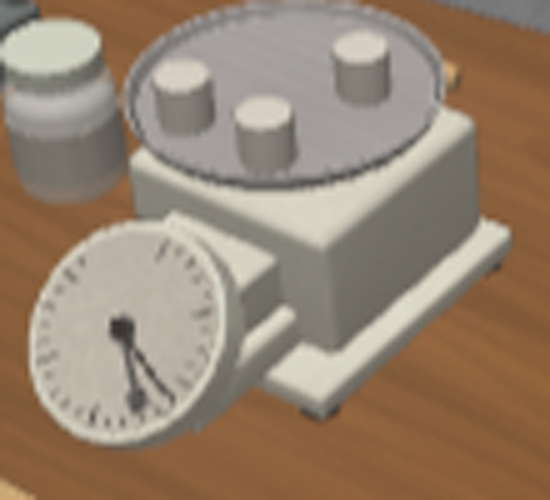

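The dial crop shows the pointer tip at (172,403), still short of the set hand at (137,400). One more cylinder is needed. The new cylinder stands well in the pan at (362,68).

Emit:
step_arm([
  [[0,0,0],[0.4,5,0],5.5],
  [[0,0,0],[1.6,25,0],5.5],
  [[0,0,0],[1.6,25,0],5.5],
  [[0,0,0],[1.6,25,0],5.5],
  [[0,0,0],[1.6,25,3],5.5],
  [[0,0,0],[1.6,25,15],5.5],
  [[0,0,0],[1.6,25,15],5.5],
  [[0,0,0],[1.6,25,15],5.5],
  [[0,0,0],[1.6,25,15],5.5],
  [[0,0,0],[1.6,25,15],5.5],
])

```text
time_s: 7.2
eef_pos: [0.5037, 0.0065, 0.0624]
orientation: [-0.001, 1.0, 0.001, -0.004]
contact_force: [0.1, -0.2, 0.5]
width: 0.0547
finger_force: 0.0
```

```bash
python3 -c "
from h import *
s,W=tips(); px=s['pixels'].astype(int)
m=((abs(W[...,2]-.032)<.006)&(px.min(-1)>110)&(abs(W[...,0]-.54)<.12)&(abs(W[...,1])<.1)).astype(np.uint8)
n,l,st,ce=cv2.connectedComponentsWithStats(m)
for i in range(1,n):
  if st[i,4]>60: print(st[i],np.nanmean(W[l==i],0).round(4), fray(s,st[i,0]+st[i,2]/2-.5,st[i,1]+st[i,3]/2-.5,.032))
delta((.5075,.0053,-.023),90)
"
```

```text
[ 258  215   46   42 1518] [0.5073 0.0058 0.0317] [0.507  0.0059 0.032 ]
[ 239  292   41   33 1055] [ 0.5671 -0.01    0.0318] [ 0.567  -0.0103  0.032 ]
[288 345  36  24 698] [0.6193 0.0269 0.0318] [0.619 0.027 0.032]
t 7.25 p [0.5058 0.0054 0.0644] F [-0.09  0.64 -0.05] w 0.0551
turn [ 0.  -0.2  0.1] shift cm [-0.21 -0.01  8.74]
```

Emit:
step_arm([
  [[0,0,0],[0,0.1,3.5],5.5],
  [[0,0,0],[0,0.1,6.5],5.5],
  [[0,0,0],[0,0.1,8.2],5.5],
  [[0,0,0],[0,0.1,8.9],5.5],
  [[0,0,0],[0,0.1,8.9],5.5],
  [[0,0,0],[0,0.1,8.9],2.6],
  [[0,0,0],[0,0.1,8.9],2.6],
  [[0,0,0],[0,0.1,8.9],2.6],
  [[0,0,0],[0,0.1,8.9],2.6],
  [[0,0,0],[0,0.1,8.9],2.6],
], newtons=30)

```text
time_s: 8.08
eef_pos: [0.5089, 0.0049, -0.0213]
orientation: [-0.001, 1.0, -0.001, 0.002]
contact_force: [-0.5, -1.5, 6.9]
width: 0.0309
finger_force: 30.0
```

Emit:
step_arm([
  [[0,0,0],[0,0,-4],2.6],
  [[0,0,0],[0,0,-8],2.6],
  [[0,0,0],[0,0,-12],2.6],
  [[0,0,0],[0,-2,-16],2.6],
  [[0,0,0],[0,-4,-20],2.6],
  [[0,0,0],[-1,-7,-21],2.6],
  [[0,0,0],[-1.5,-31,-21],2.6],
  [[0,0,0],[-1.5,-31,-21],2.6],
  [[0,0,0],[-1.5,-31,-21],2.6],
  [[0,0,0],[-1.5,-31,-21],2.6],
])

```text
time_s: 8.92
eef_pos: [0.5204, -0.2326, 0.188]
orientation: [-0.001, 1.0, -0.0, 0.001]
contact_force: [0.6, -0.5, -0.3]
width: 0.0308
finger_force: 30.1
```

Emit:
step_arm([
  [[0,0,0],[0,-8.2,0],2.6],
  [[0,0,0],[0,-8.2,0],2.6],
  [[0,0,0],[0,-8.2,0],2.6],
  [[0,0,0],[0,-8.2,0],2.6],
])

```text
time_s: 9.25
eef_pos: [0.5204, -0.3153, 0.1871]
orientation: [0.002, 1.0, -0.0, 0.0]
contact_force: [0.5, 1.2, -1.2]
width: 0.0304
finger_force: 30.2
```

```bash
python3 -c "
from h import *
delta((.523,-.306,.125),90)
s,W=tips(); px=s['pixels'].astype(int)
m=((abs(W[...,2]-.175)<.008)&(px.min(-1)>130)&(abs(W[...,0]-.55)<.1)).astype(np.uint8)
n,l,st,ce=cv2.connectedComponentsWithStats(m)
for i in range(1,n):
  if st[i,4]>60: print(st[i],np.nanmean(W[l==i],0).round(4))
"
```

```text
t 9.25 p [ 0.5204 -0.3153  0.1871] F [ 0.47  1.16 -1.19] w 0.0304
turn [-0.   0.  -0.2] shift cm [-0.26  0.94  6.21]
[ 368  226   44   43 1465] [ 0.5244 -0.2458  0.1759]
[273 330  41  29 923] [ 0.6045 -0.3073  0.1758]
```

Emit:
step_arm([
  [[0,0,0],[0,0.5,2.5],2.6],
  [[0,0,0],[0,0.5,4.5],2.6],
  [[0,0,0],[0,0.5,5.8],2.6],
  [[0,0,0],[0,0.5,6.3],2.6],
  [[0,0,0],[0,0.5,6.6],2.6],
  [[0,0,0],[0,0.5,6.6],2.6],
])

```text
time_s: 9.8
eef_pos: [0.521, -0.3068, 0.121]
orientation: [-0.001, 1.0, 0.0, -0.0]
contact_force: [-0.3, 0.2, -0.2]
width: 0.0314
finger_force: 30.3
```

Emit:
step_arm([
  [[0,0,0],[0,0,0.2],2.6],
  [[0,0,0],[0,0,0.3],3.4],
  [[0,0,0],[0,0,0.3],4.0],
  [[0,0,0],[0,0,0.2],4.2],
  [[0,0,0],[0,0,-0.5],4.2],
  [[0,0,0],[0,0,-2],4.2],
  [[0,0,0],[0,0,-5],4.2],
  [[0,0,0],[0,0,-9],4.2],
  [[0,0,0],[0,0,-11],4.2],
  [[0,0,0],[0,0,-11],4.2],
])

```text
time_s: 10.63
eef_pos: [0.524, -0.3108, 0.2379]
orientation: [-0.0, 1.0, -0.004, 0.005]
contact_force: [0.7, -1.4, -0.2]
width: 0.0419
finger_force: 0.0
```

```bash
python3 -c "
from h import *
a=snap('scene'); cv2.imwrite('pics/e.png',cv2.resize(a['pixels'][145:245,140:250,::-1],None,fx=5,fy=5,interpolation=cv2.INTER_CUBIC))
delta((.468,.229,.25),31.3)
"
```

```text
t 10.68 p [ 0.5226 -0.3096  0.235 ] F [-0.42 -0.05  0.23] w 0.0417
turn [-0.1  0.5 58.7] shift cm [ 5.41 53.86 -1.83]
```

View pics/e.png

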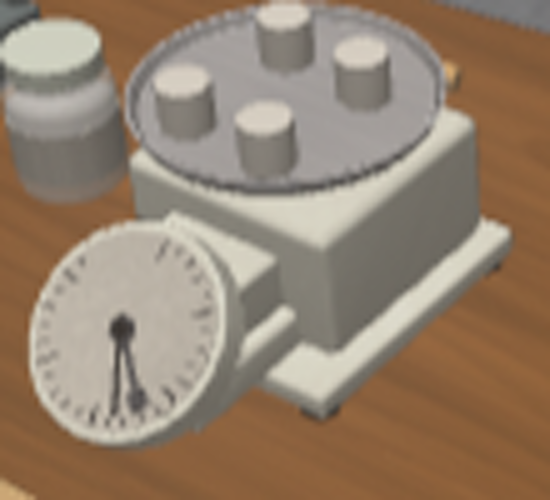

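The pointer tip at (113,412) is now just past the set hand at (137,402), and four cylinders stand in the pan. Next is the tray's near-right corner.

Emit:
step_arm([
  [[0,0,5],[0.5,4,-2],4.2],
  [[0,0,58.7],[5.4,53.9,-2],4.2],
  [[0,0,58.7],[5.4,53.9,-2],4.2],
  [[0,0,58.7],[5.4,53.9,-2],4.2],
  [[0,0,58.7],[5.4,53.9,-2],4.2],
  [[0,0,58.7],[5.4,53.9,-2],4.2],
  [[0,0,58.7],[5.4,53.9,-2],4.2],
  [[0,0,58.7],[5.4,53.9,-2],4.2],
  [[0,0,58.7],[5.4,53.9,-2],4.2],
  [[0,0,58.7],[5.4,53.9,-2],4.2],
])

```text
time_s: 11.52
eef_pos: [0.4802, 0.085, 0.2496]
orientation: [0.492, 0.871, -0.001, -0.001]
contact_force: [1.0, -0.6, 0.7]
width: 0.0422
finger_force: 0.0
```

```bash
python3 -c "
from h import *
delta((.468,.229,.25),31.3)"
```

```text
t 11.52 p [0.4802 0.085  0.2496] F [ 0.99 -0.62  0.68] w 0.0422
turn [-0.1 -0.1 -0.2] shift cm [12.97  6.39 -0.04]
```

Emit:
step_arm([
  [[0,0,0],[13,6.4,0],4.2],
  [[0,0,0],[13,6.4,0],4.2],
  [[0,0,0],[13,6.4,0],4.2],
  [[0,0,0],[13,6.4,0],4.2],
  [[0,0,0],[13,6.4,0],4.2],
  [[0,0,0],[13,6.4,0],4.2],
])

```text
time_s: 12.02
eef_pos: [0.4673, 0.2286, 0.2494]
orientation: [0.489, 0.873, -0.001, -0.001]
contact_force: [0.4, -0.5, -0.1]
width: 0.042
finger_force: 0.0
```

```bash
python3 -c "
from h import *
o=ctrl.get_obs(); print(o['eef_pos'],o['orientation'],o['joint_positions'])
s,W=tips(); px=s['pixels'].astype(np.uint8).copy()
# rim top points near
m=(abs(W[...,2]-.174)<.006)&(W[...,0]>.4)&(W[...,0]<.75)
q=W[m]; print(len(q), q.max(0).round(3), q.min(0).round(3))
h=q[:,:2].astype(np.float32); r=cv2.minAreaRect(h); print(r)
# analyse in tray frame
a=np.radians(-13.7); Rt=np.array([[np.cos(a),np.sin(a)],[-np.sin(a),np.cos(a)]])
l=(h-[.577,.2703])@Rt.T
n=np.array([-1,-1])/2**.5; t=np.array([-1,1])/2**.5
f=l[(abs(l@t-21)>0)]
for nm,nn,lim in (('nr',np.array([-1,-1])/2**.5,None),('-x',np.array([-1.,0]),None),('-y',np.array([0,-1.]),None)):
    tt=np.array([-nn[1],nn[0]]); 
    for b in np.arange(-.08,.081,.01):
        k=l[(abs(l@tt-b)<.005)]@nn; k=k[k>.05]
        if len(k)>3: print(nm,b.round(2),k.min().round(4),k.max().round(4),len(k))
for X in ((.468,.229,.174),(.577,.27,.174)): p=fproj(s,X).astype(int); print(p); cv2.circle(px,tuple(int(i) for i in p),3,(255,0,0),-1)
cv2.imwrite('pics/w4.png',px[:,:,::-1])
"
```

```text
[0.46732321 0.2285732  0.24942398] [ 4.88507610e-01  8.72558675e-01 -1.05368840e-03 -7.50087647e-04] [ 2.40208918e-01  3.31331244e-01  1.63368639e+00 -5.60310347e-04
  1.17910951e+00 -3.09614770e-01]
5775 [0.704 0.372 0.176] [0.454 0.185 0.168]
((0.5793293118476868, 0.2706456780433655), (0.17056772112846375, 0.23232519626617432), 76.6489028930664)
nr -0.08 0.0648 0.0854 206
nr -0.07 0.0754 0.0954 214
nr -0.06 0.0846 0.1053 206
nr -0.05 0.0952 0.1152 209
nr -0.04 0.1051 0.1176 153
nr -0.03 0.1097 0.1176 121
nr -0.02 0.1103 0.1176 119
nr -0.01 0.1102 0.1175 116
nr -0.0 0.1033 0.1175 151
nr 0.01 0.0931 0.1142 173
nr 0.02 0.083 0.1032 168
nr 0.03 0.078 0.0935 132
nr 0.04 0.0782 0.0835 20
-x -0.08 0.05 0.0895 461
-x -0.07 0.0818 0.1007 165
-x -0.06 0.0907 0.1099 168
-x -0.05 0.1015 0.1142 157
-x -0.04 0.1054 0.114 149
-x -0.03 0.1052 0.1139 144
-x -0.02 0.1054 0.1139 147
-x -0.01 0.1055 0.114 149
-x -0.0 0.1054 0.1139 153
-x 0.01 0.1053 0.1138 149
-x 0.02 0.1056 0.1138 144
-x 0.03 0.1053 0.1136 149
-x 0.04 0.105 0.1136 150
-x 0.05 0.101 0.1135 161
-x 0.06 0.0915 0.1105 167
-x 0.07 0.0809 0.1012 167
-x 0.08 0.0501 0.0909 458
-y -0.08 0.0715 0.0845 136
-y -0.07 0.0762 0.0847 128
-y -0.06 0.0761 0.0847 124
-y -0.05 0.0762 0.0846 110
-y -0.04 0.0761 0.0846 118
-y -0.03 0.0766 0.0846 45
[282 209]
[413 233]
```

View pics/w4.png

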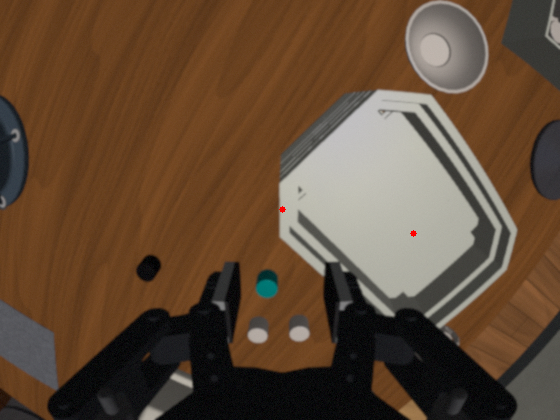

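The wrist view shows the predicted corner point (282,209) exactly on the tray's near-right corner face. The depth data agrees within 2 mm. I'll descend astride the rim.

Emit:
step_arm([
  [[0,0,0],[0,0.15,4],3.2],
  [[0,0,0],[0,0.15,8],3.2],
  [[0,0,0],[0,0.15,10],3.2],
  [[0,0,0],[0,0.15,11],3.2],
  [[0,0,0],[0,0.15,11.8],3.2],
  [[0,0,0],[0,0.15,12.1],3.2],
  [[0,0,0],[0,0.15,12.1],3.2],
  [[0,0,0],[0,0.15,12.1],3.2],
])

```text
time_s: 12.73
eef_pos: [0.471, 0.2286, 0.1306]
orientation: [0.49, 0.872, 0.001, 0.001]
contact_force: [-1.2, 0.1, 0.2]
width: 0.0319
finger_force: 0.0
```

```bash
python3 -c "
from h import *
delta((.469,.229,.127),31.4); o=ctrl.get_obs()
s,W=tips(); R=Ro.from_quat(o['orientation']).as_matrix(); L=(W-o['eef_pos'])@R
for u in range(225,340,6):
  col=L[250:330,u]; ww=W[250:330,u]; k=(abs(col[:,0])<.013)&(abs(col[:,1])<.035)
  if k.any(): i=np.argmin(np.where(k,ww[:,2],9)); print(u,col[i].round(4),ww[i].round(4))
"
```

```text
t 12.73 p [0.471  0.2286 0.1306] F [-1.22  0.06  0.16] w 0.0319
turn [ 0.1  0.  -0.1] shift cm [ 0.14 -0.15  0.36]
225 [ 0.007  -0.0272 -0.0352] [0.444  0.2204 0.1657]
231 [ 0.0076 -0.0241 -0.0361] [0.4464 0.2226 0.1667]
237 [ 0.0104 -0.0215 -0.0321] [0.4471 0.2263 0.1627]
243 [ 0.0104 -0.0186 -0.032 ] [0.4496 0.2278 0.1625]
249 [ 0.008  -0.0158 -0.0315] [0.4533 0.2272 0.1621]
273 [-0.0034 -0.004  -0.0424] [0.4693 0.2236 0.173 ]
279 [-0.0062 -0.0012 -0.0426] [0.4731 0.2227 0.1732]
285 [ 0.001   0.0017 -0.0422] [0.4718 0.2303 0.1728]
291 [-0.0014  0.0049 -0.0251] [0.4759 0.2299 0.1557]
297 [-0.0055  0.0081 -0.0255] [0.4807 0.2281 0.1561]
303 [-0.0054  0.0134  0.011 ] [0.4853 0.231  0.1197]
309 [-0.0119  0.0173  0.0098] [0.492  0.2275 0.1208]
315 [-0.0079  0.0208  0.0088] [0.4929 0.2327 0.1218]
321 [-0.0064  0.0245  0.0087] [0.4953 0.2358 0.122 ]
327 [-0.0038  0.0281  0.0088] [0.497  0.24   0.1218]
333 [-0.0038  0.0319  0.0087] [0.5002 0.242  0.122 ]
339 [ 0.0073  0.0276 -0.0358] [0.4907 0.2492 0.1665]
```

Emit:
step_arm([
  [[0,0,0],[0,-0.1,0.2],3.2],
  [[0,0,0],[0,-0.1,0.2],2],
  [[0,0,0],[0,-0.1,0.2],0.5],
  [[0,0,0],[0,-0.1,0.2],0.2],
  [[0,0,0],[0,-0.1,0.2],0.2],
  [[0,0,0],[0,-0.1,0.2],0.2],
  [[0,0,0],[0,-0.1,0.2],0.2],
  [[0,0,0],[0,-0.1,0.2],0.2],
], newtons=90)

```text
time_s: 13.45
eef_pos: [0.4698, 0.2282, 0.1292]
orientation: [0.489, 0.872, 0.001, 0.001]
contact_force: [-0.6, -1.2, 8.8]
width: 0.0056
finger_force: 92.3
```

```bash
python3 -c "
from h import *
o=ctrl.get_obs(); print(o['eef_pos'],o['width'],o['finger_force'],o['contact_force'],o['ft_torque'])
R0=Ro.from_quat(o['orientation']); p=o['eef_pos']
# pivot: opposite (fl) corner bottom edge of rim, axis perpendicular to the diagonal
nr=np.array([.469,.229]); c=np.array([.578,.2705]); fl=2*c-nr
piv=np.r_[fl,.154]; dg=np.r_[fl-nr,0]; dg/=np.linalg.norm(dg); ax=np.cross([0,0,1],dg)
print('arm',np.linalg.norm(fl-nr))
for th in np.radians([1,2,3,4,5]):
    Q=Ro.from_rotvec(ax*th); z=Q.apply(p-piv)+piv
    print(np.degrees(th),(R0.inv()*Q*R0).as_rotvec(degrees=True).round(2),(R0.inv().apply(z-p)*100).round(2),(z-p).round(4))
"
```

```text
[0.46979046 0.22820331 0.12915772] 0.005553038688702965 92.327513624723 [-0.57138388 -1.22855051  8.81870054] [-0.15496669  0.09519925  0.23191144]
arm 0.23326594264915743
1.0 [ 0.98  0.18 -0.  ] [ 0.01 -0.04 -0.41] [-0.0004 -0.0001  0.0041]
2.0 [ 1.97  0.37 -0.  ] [ 0.01 -0.07 -0.81] [-0.0007 -0.0003  0.0081]
3.0000000000000004 [ 2.95  0.55 -0.  ] [ 0.02 -0.09 -1.22] [-0.0009 -0.0003  0.0122]
4.0 [ 3.93  0.74 -0.  ] [ 0.02 -0.11 -1.63] [-0.0011 -0.0004  0.0163]
5.0 [ 4.91  0.92 -0.01] [ 0.02 -0.12 -2.04] [-0.0012 -0.0005  0.0204]
```

```bash
cat >> h.py <<'E'
def camrel():
    s=snap('wrist'); o=ctrl.get_obs(); c=-s['R'].T@s['t']; R=Ro.from_quat(o['orientation'])
    print('cam in tool',R.inv().apply(c-o['eef_pos']).round(4)); return s,o
E
python3 -c "
from h import *
camrel()"
```

```text
cam in tool [ 8.440e-02  1.000e-04 -1.707e-01]
```

Emit:
step_arm([
  [[0.5,0.1,0],[0,0,-0.2],0.2],
  [[1,0.2,0],[0,0,-0.4],0.2],
  [[1.5,0.3,0],[0,-0.05,-0.6],0.2],
  [[2,0.4,0],[0,-0.07,-0.8],0.2],
  [[2,0.4,0],[0,-0.07,-0.8],0.2],
  [[2,0.4,0],[0,-0.07,-0.8],0.2],
])

```text
time_s: 14.0
eef_pos: [0.4687, 0.2281, 0.1357]
orientation: [0.49, 0.872, -0.013, -0.011]
contact_force: [0.5, 1.3, -0.5]
width: 0.0055
finger_force: 91.2
```

```bash
cat >> h.py <<'E'
def rims(s,W,o):
    "heights of lower stack / tray seen: tray floor plane normal from wrist depth, plus scene view of the stack"
    a=snap('scene'); A=cloud(a); px=a['pixels']
    ang=np.radians(-13.7); c,si=np.cos(ang),np.sin(ang)
    l=A[...,:2]-[.578,.2705]; lx=l[...,0]*c+l[...,1]*si; ly=-l[...,0]*si+l[...,1]*c
    fl=(abs(lx)<.06)&(abs(ly)<.04)&(A[...,2]>.09)&(A[...,2]<.4)
    q=A[fl]; m=np.median(q,0); k=abs(q[:,2]-m[2])<.02; q=q[k]; n=np.linalg.svd(q-q.mean(0))[2][2]; n*=np.sign(n[2])
    print('floor n',n.round(3),'tilt deg',np.degrees(np.arccos(n[2])).round(2),'mean',q.mean(0).round(4),len(q))
    for nm,cx,cy in (('nr',-.096,-.066),('nl',-.096,.066),('fl',.096,.066),('fr',.096,-.066)):
        k=(np.hypot(lx-cx,ly-cy)<.018)&(A[...,2]>.12)
        print(nm,np.nanpercentile(A[k][:,2],95).round(4) if k.sum()>5 else None)
E
python3 -c "
from h import *
s,o=camrel(); print(o['eef_pos'],o['contact_force'],o['ft_torque'],o['width'],o['finger_force']); rims(0,0,0)"
```

```text
cam in tool [ 0.0844  0.0002 -0.1708]
[0.46870354 0.22806371 0.13569678] [ 0.77003117  2.379232   -1.1493335 ] [ 0.39145894 -0.52146263  0.22591564] 0.005526977564874893 91.2277066611307
floor n [0.028 0.009 1.   ] tilt deg 1.66 mean [0.5796 0.2707 0.1282] 1277
nr 0.5001
nl 0.1818
fl 0.1767
fr 0.1795
```

Emit:
step_arm([
  [[0.5,0.1,0],[0,0,-0.2],0.2],
  [[1,0.2,0],[0,0,-0.4],0.2],
  [[1.5,0.3,0],[0,-0.05,-0.6],0.2],
  [[2,0.4,0],[0,-0.06,-0.8],0.2],
  [[2.5,0.45,0],[0,-0.08,-1.0],0.2],
  [[3,0.55,0],[0,-0.09,-1.23],0.2],
  [[3,0.55,0],[0,-0.09,-1.23],0.2],
  [[3,0.55,0],[0,-0.09,-1.23],0.2],
])

```text
time_s: 14.77
eef_pos: [0.4671, 0.2272, 0.1479]
orientation: [0.489, 0.871, -0.035, -0.029]
contact_force: [-4.3, 0.1, 3.1]
width: 0.0049
finger_force: 91.8
```

```bash
python3 -c "
from h import *
s,o=camrel(); print(o['eef_pos'],o['contact_force'],o['ft_torque'],o['width'],o['finger_force']); rims(0,0,0)
print('up in tool',Ro.from_quat(o['orientation']).inv().apply([0,0,1]).round(4))"
```

```text
cam in tool [ 0.0844  0.0002 -0.1708]
[0.46709212 0.22719283 0.14776918] [-5.17318944  0.28546069  2.86911167] [0.22957969 0.14731395 0.22692889] 0.0058042974409792895 91.8159421090968
floor n [0.071 0.027 0.997] tilt deg 4.38 mean [0.5798 0.2709 0.134 ] 1357
nr 0.2499
nl 0.1901
fl 0.1771
fr 0.1836
up in tool [ 0.0167 -0.0891 -0.9959]
```

Emit:
step_arm([
  [[0,0,0],[0.01,-0.03,-0.3],0.2],
  [[0,0,0],[0.01,-0.05,-0.6],0.2],
  [[0,0,0],[0.02,-0.08,-0.9],0.2],
  [[0,0,0],[0.02,-0.11,-1.3],0.2],
  [[0,0,0],[0.03,-0.15,-1.7],0.2],
  [[0,0,0],[0.04,-0.2,-2.2],0.2],
  [[0,0,0],[0.05,-0.25,-2.8],0.2],
  [[0,0,0],[0.06,-0.3,-3.5],0.2],
  [[0,0,0],[0.08,-0.4,-4.5],0.2],
  [[0,0,0],[0.1,-0.5,-5.5],0.2],
])

```text
time_s: 15.7
eef_pos: [0.4678, 0.2275, 0.2041]
orientation: [0.489, 0.871, -0.034, -0.029]
contact_force: [0.3, -0.6, -1.6]
width: 0.0058
finger_force: 91.6
```

```bash
python3 -c "
from h import *
s,o=camrel(); print(o['eef_pos'],o['contact_force'],o['ft_torque'],o['width'],o['finger_force']); rims(0,0,0)
print('up in tool',Ro.from_quat(o['orientation']).inv().apply([0,0,1]).round(4))"
```

```text
cam in tool [ 0.0846 -0.0004 -0.1686]
[0.46929237 0.22789236 0.20616542] [0.14411993 0.07431961 0.13722073] [ 0.0007681   0.04414135 -0.0347098 ] 0.0053927882795000775 91.56092854580493
floor n [0.089 0.033 0.995] tilt deg 5.45 mean [0.5795 0.2708 0.1908] 1416
nr 0.3108
nl 0.2472
fl 0.2315
fr 0.2401
up in tool [ 0.0152 -0.0828 -0.9965]
```

Emit:
step_arm([
  [[0,0,0],[0.03,-0.2,-2],0.2],
  [[0,0,0],[0.06,-0.4,-4],0.2],
  [[-1,-0.2,0],[0.08,-0.5,-5.5],0.2],
  [[-2,-0.4,0],[0.08,-0.5,-6],0.2],
  [[-3,-0.6,0],[0.08,-0.5,-6],0.2],
  [[-4,-0.8,0],[0.08,-0.5,-6],0.2],
  [[-5.2,-1,0],[0.08,-0.5,-6],0.2],
  [[-5.2,-1,0],[0.08,-0.5,-6],0.2],
])

```text
time_s: 16.47
eef_pos: [0.4659, 0.2269, 0.262]
orientation: [0.49, 0.872, 0.0, 0.0]
contact_force: [-0.1, -0.6, -1.2]
width: 0.0057
finger_force: 90.4
```

```bash
python3 -c "
from h import *
s,o=camrel(); print(o['eef_pos'],o['contact_force'],o['width'],o['finger_force']); rims(0,0,0)
R=Ro.from_quat(o['orientation'])
delta(o['eef_pos']+[-.015,-.29,0],31.4)"
```

```text
cam in tool [ 0.0846 -0.0004 -0.1706]
[0.46646042 0.22699262 0.26211584] [-0.39178664 -0.89671537 -1.47978179] 0.005787990489887432 90.37786004999361
floor n [0.01  0.005 1.   ] tilt deg 0.63 mean [0.5749 0.271  0.2569] 1219
nr 0.6262
nl 0.3089
fl 0.3065
fr 0.308
t 16.57 p [0.4671 0.2271 0.2623] F [ 0.53  0.22 -1.57] w 0.0063
turn [ 0.1  0.  -0.1] shift cm [-23.97 -16.43   0.  ]
```

Emit:
step_arm([
  [[0,0,0],[-1,-0.7,0],0.2],
  [[0,0,0],[-3,-2.05,0],0.2],
  [[0,0,0],[-5.5,-3.8,0],0.2],
  [[0,0,0],[-8.5,-5.8,0],0.2],
  [[0,0,0],[-11.5,-7.9,0],0.2],
  [[0,0,0],[-14.5,-9.9,0],0.2],
  [[0,0,0],[-17.5,-12,0],0.2],
  [[0,0,0],[-20.5,-14,0],0.2],
  [[0,0,0],[-22.5,-15.4,0],0.2],
  [[0,0,0],[-24,-16.4,0],0.2],
])

```text
time_s: 17.4
eef_pos: [0.4524, -0.0663, 0.2627]
orientation: [0.491, 0.871, 0.001, 0.001]
contact_force: [0.3, 0.4, -1.6]
width: 0.0053
finger_force: 90.5
```

Emit:
step_arm([
  [[0,0,0],[0,0,0],0.2],
  [[0,0,0],[0,0,0],0.2],
  [[0,0,0],[0,0,0],0.2],
  [[0,0,0],[0,0,0],0.2],
  [[0,0,0],[0,0,0],0.2],
  [[0,0,0],[0,0,0],0.2],
  [[0,0,0],[0,0,0],0.2],
  [[0,0,0],[0,0,0],0.2],
])

```text
time_s: 18.07
eef_pos: [0.4529, -0.0624, 0.2629]
orientation: [0.489, 0.872, 0.001, 0.001]
contact_force: [-0.1, -0.1, -1.0]
width: 0.0053
finger_force: 90.7
```

```bash
python3 -c "
from h import *
o=ctrl.get_obs(); print(o['time_s'],o['eef_pos'],o['orientation'],o['contact_force'],o['finger_force'],abs(o['qd']).max())
a=snap('scene','f.png'); A=cloud(a)
m=(abs(A[...,2]-.257)<.015)&(abs(A[...,0]-.565)<.06)&(abs(A[...,1]+.02)<.05); q=A[m]; n=np.linalg.svd(q-q.mean(0))[2][2]; print('floor',q.mean(0),n)
m=(abs(A[...,2]-.307)<.008)&(abs(A[...,0]-.565)<.16)&(abs(A[...,1]+.02)<.15); print('tray rect',cv2.minAreaRect(A[m][:,:2].astype(np.float32)))
m=(abs(A[...,2]-.154)<.008)&(abs(A[...,0]-.577)<.16)&(abs(A[...,1]-.27)<.15); print('stack rect',cv2.minAreaRect(A[m][:,:2].astype(np.float32)),A[m].mean(0))
"
```

```text
18.0667 [ 0.45293974 -0.06235379  0.26290535] [0.48928055 0.87212461 0.00129267 0.00123682] [-0.05516355 -0.05258176 -1.00965973] 90.6634864769876 0.004990035100461629
floor [ 0.55706182 -0.03205211  0.25807736] [-5.53409419e-03  3.61001779e-04 -9.99984622e-01]
tray rect ((0.56120365858078, -0.019067533314228058), (0.17389290034770966, 0.23396217823028564), 76.49270629882812)
stack rect ((0.578070342540741, 0.2704184949398041), (0.1720428466796875, 0.23295967280864716), 77.35700225830078) [0.59173603 0.27563249 0.15315586]
```

View pics/f.png

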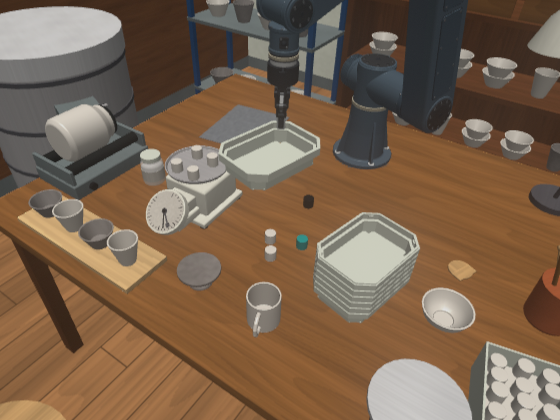

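The tray is held level at (270,152) beside the pan, its middle at about (0.561, −0.019, 0.28). The stack at (367,265) has not moved, the four cylinders are in the pan and the bystanders are untouched. I'm handing the job in.

```bash
python3 -c "
from h import *
print(ctrl.job_done())"
```

```text
the job is handed in; nothing more can be done
None
```

The job is handed in (no verdict came back): I added two cylinders, which put the pointer just past the set hand, then tipped the top tray free without moving the stack, and I'm holding it level beside the pan, its middle about 0.28 m up and 0.26 m from the pan's centre.

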